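# Seat the printing plate and hold the margin gauge at its mark

### The arm

A 7-joint arm with a two-finger parallel gripper is mounted at the origin on the work surface. World frame = base frame: x ahead of the robot, y to its left, z up, the work surface at z = 0. Lengths are in m, angles in rad, forces in N, time in s.
With the tool pointing down it reaches from about 0.4 to 0.875 m from the base axis. Payload 4.4 kg.
Tool frame: the origin (TCP) lies at the very end of the fingers, on their centre line; the grasp point (between the pads) lies 19 mm behind it; z points along the fingers, y is the line along which they close (so a half turn about z gives the same grasp; the last joint's range is limited). The gripper opens to 85 mm and grips with 20 to 120 N. Pads are 22 mm wide; open, the fingers measure 114 mm over their backs; the gripper's body (76 mm by 85 mm) begins 54 mm behind the grasp point. The pads swing forward as they close: fully open they stand 13 mm farther back than shut.
Start: joints at [1.207, 0.628, 0.038, 1.517, -0.027, 0.996, -0.02], TCP at [0.191, -0.621, 0.231] pointing down, gripper open.
Joint ranges: [-3.06, 3.06], [-0.37, 2.12], [-1.25, 1.32], [0.18, 2.47], [-1.1, 4.24], [0.23, 1.98], [-2.94, 2.94]. Speed limits (rad/s): [2.57, 2.57, 3.14, 3.14, 3.14, 3.14, 3.14].

### API

Orientations are given as a 3x3 rotation matrix whose columns are the frame's x, y, z axes.
In Python, from bench import monitor, cams, bot gives the robot as it stands.
- The arm moves only by the shell command python3 -m inch 'ROWS' [FORCE]. ROWS is JSON, a list of rows, each an object with "grip": the opening, from -1 (shut) to 1 (fully open); "dp": the shift along the tool's x, y, z in mm, a list of three; "turn": the turn, a rotation vector about the tool's x, y, z in rad, a list of three. In form: [{"grip": grip, "dp": [x, y, z], "turn": [wx, wy, wz]}, ...]. A call has 1 to 5 rows; each row is the pose to reach, as a shift and turn from the pose commanded when the call began, along the tool's axes at that moment; what a row does not reach only later rows make up. A row lasts 1/8 s, in which the tool goes at most 62.5 mm and 10.7 degrees, less where a joint would pass 70% of its speed; a pose out of reach is approached as far as the arm can. A call with a gripper value outside its range is refused whole. The fingers move at their own pace and stop on an object; FORCE is the grip in N (left out, the last holds). Time passes only in rows, so rows that repeat a pose let the fingers close. It gives the time, the measured TCP pose, the force, the opening and the grip force at its end, in the units of the state.
- monitor.get_obs(): the state, without advancing time (a new reading comes with each control period).
- cams.grab_frame(name): name is "scene" or "top" or "wrist"; returns the picture (480x640x3 uint8, red, green, blue); there is no depth.
- cams.calibration(name): a dict with "mtx" (3x3 intrinsics, pixels), "D" ([k1, k2, p1, p2, k3] as OpenCV has them; the pictures are not rectified), "R" (3x3) and "t" (3): a world point X has camera coordinates R X + t. Camera axes: x right, y down, z forward; pixel columns grow to the right and rows downward; lengths in m; the calibration is good to about 2 mm. A picture is of the moment at which its call begins: read the wrist's pose just before it. calibration takes no time and is no camera call; for the wrist camera it gives the pose at the moment of the call.
- bot.close_job(): hands the job in; it is judged then, once.
The state is a dict: "t": time; "q": joint angles; "qvel": joint speeds; "effort": joint torques, N m; "eef_pos": TCP position; "ee_rot": TCP orientation; "force": force on the tool from outside, world axes, zero at the start; "wrist_torque": the same for the moment, N m; "opening": finger opening in m; "grasp_force": force on a finger pad.
Only numpy, scipy, OpenCV 4.12 (cv2) and the standard library are available. Lean on these libraries where they do the work, as an engineer would, in place of code of your own. Each camera call takes 0.05 s, during which the arm holds its last target. There are 200 camera calls.

### The job

On the registration board, first press the propped-up left end of the blue printing plate down until the plate sits level in its bed. Then press the red lock button of the margin gauge fully down, pull the gauge arm out by its black post until its yellow pointer stands beside the red marker block, within the block's width, and finish while still holding it there, since it springs back if let go. Leave the tape roll, the ink jar and the ink roller where they are.

Things in the scene. Friction and masses are not known exactly. Their poses are not given: they have to be found in the camera images.
- board: Plywood registration board fixed to the table, 260 x 380 x 12 mm. Origin: centre of its underside, on the table; x points away from the robot (across the board), y to the left along the gauge, z up. All parts below are on it; its top face is 12 mm above the table. Raised 3 mm wooden lips frame the plate's bed.
- plate: Loose printing plate, 100 (x) x 150 (y) x 6 mm, about 0.25 kg, aluminium with an inked blue top, lying in its bed on the near half of the board (bed centre 40 mm towards the robot from the board's centre). Origin: centre of its underside. Its left (+y) end is propped up by a brass lifting pin 60 mm left of the plate's centre, so the left edge stands 10 mm too high; the right edge rests on the board. Seated, its top is 18 mm above the table.
- plate_center (a point): Centre of the printing plate, half-way up its thickness; seated it is 15 mm above the table.
- plate_press (a point): Point on the plate's top face, 58 mm left of its centre, over the lifting pin: pressing here levels the plate.
- lift (a joint): Stiff lifting pin under the plate's left end: 0 = up, 0.009 m = flush with the board. It needs 2 to 5 N of push and stays where it is pushed.
- lock_top (a point): Centre of the top face of the red round lock button, 21 mm in diameter, on top of the gauge's fixed aluminium tube (tube 30 x 110 mm, its top 36 mm above the table, with a dark collar to 40 mm). Up, this point is 50 mm above the table; fully pressed, 43 mm.
- lock (a joint): Lock button travel: 0 = up (arm locked), 0.007 m = fully down. It needs about 3 N, stays down when released, and frees the arm once it is at least 5 mm down.
- gauge (a joint): Extension of the gauge arm: 0 = retracted (start), up to 0.135 m. It slides out along the board's +y (left). Once unlocked a spring pulls it back with 2 to 4 N.
- grip (a point): Point to grip on the upright black post at the arm's free end: post 18 mm in diameter, axis vertical; this point is on the axis 66 mm above the table, the post's top is 94 mm above the table and it is clear down to 40 mm. When retracted the post's axis is 55 mm from the end of the tube.
- pointer (a point): Tip of the yellow pointer blade, 5 mm wide, at the foot of the post on its far (+x) side, 34.5 mm from the post's axis, over the white scale; its tip moves with the arm along the board's y at the same y as the post's axis.
- marker: Red marker block fixed on the board just beyond the white scale, 12 (x) x 10 (y) x 12 mm, axes parallel to the board's. Origin: centre of its underside, 12 mm above the table. The pointer is on the mark when its tip has the same board y as this origin, within 5 mm. The marker lies 50 to 120 mm of extension away from the start.
- tape: Yellow tape roll, 68 mm across, 18 mm high, lying on the near right corner of the board; origin at its underside. Leave alone.
- ink: Ink jar, 54 mm across, 100 mm high, standing on the table right of the board; origin at its underside. Leave alone.
- roller: Ink roller (brayer) with blue handle, about 100 x 160 x 36 mm, lying on the table left of the board; origin under its rubber drum. Leave alone.
Not all that is in view belongs to the job. Of the things shaped like the plate, the aluminium one is meant.

How it is judged:
By the outcome, as a careful person would: the job done as asked, in the order asked, and still so for the second after the job is handed in, while the arm keeps its last pose, push and grip.
It also fails if it takes over 56 s, if anything falls off the work surface, if the arm or the gripper's body presses on something with over 40 N, if the wrist force passes 120 N, or if a joint passes its speed limit or range.

## Working session

There is one attempt and no reset: what is moved stays moved. The work goes in short steps, Python scripts to look and compute and a shell command to move; the robot and the scene stay as the last step left them, time stands still between calls to the robot, and variables do not carry over. Pictures are saved under pics/ and viewed, at most 10 in all, crops included, and the job is handed in when it is done.

```bash
mkdir -p pics; ls
python3 - <<'E'
from bench import monitor,cams,bot
import cv2,numpy as np
o=monitor.get_obs();print(o['t'],o['eef_pos'],o['ee_rot'],o['opening'],o['force'])
for n in('top','scene'):
    im=cams.grab_frame(n);cv2.imwrite(f'pics/{n}0.png',im[:,:,::-1]);c=cams.calibration(n);print(n,c)
E
```

```text
pics
0.0 [ 0.19053441 -0.62078652  0.2304    ] [[ 9.55994755e-01  2.93383136e-01 -6.03406976e-04]
 [ 2.93383753e-01 -9.55993049e-01  1.80669974e-03]
 [-4.67976395e-05 -1.90422528e-03 -9.99998186e-01]] 0.08530923003782392 [0.09646892 0.25338588 0.48143473]
top {'mtx': array([[478.60011861,   0.        , 316.50957755],
       [  0.        , 478.60011861, 243.38966737],
       [  0.        ,   0.        ,   1.        ]]), 'D': array([-0.124652,  0.      ,  0.      ,  0.      ,  0.      ]), 'R': array([[-0.01487513, -0.99956404, -0.02550426],
       [-0.98923751,  0.01842511, -0.1451539 ],
       [ 0.14556054,  0.02307059, -0.98908032]]), 't': array([0.03526695, 0.4998208 , 1.29485919])}
scene {'mtx': array([[492.37881143,   0.        , 320.59401378],
       [  0.        , 492.37881143, 237.49830729],
       [  0.        ,   0.        ,   1.        ]]), 'D': array([-0.04932938,  0.        ,  0.        ,  0.        ,  0.        ]), 'R': array([[ 0.78535778,  0.61903667,  0.00260005],
       [ 0.51017214, -0.64485347, -0.56911193],
       [-0.3506245 ,  0.44828296, -0.82225595]]), 't': array([-0.38555748, -0.21509112,  1.27580557])}
```

View pics/top0.png

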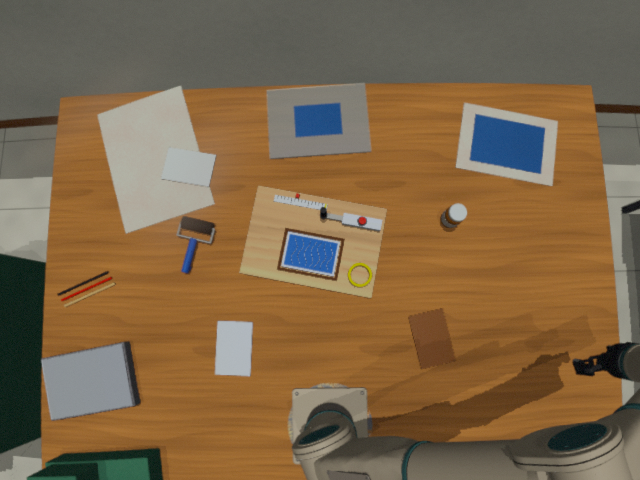

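View pics/scene0.png

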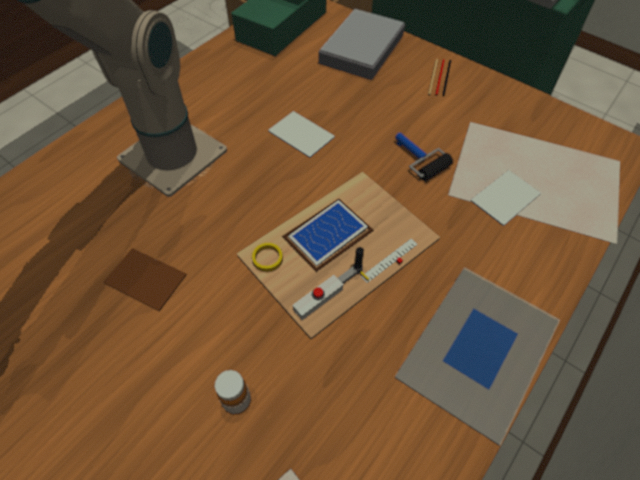

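Top view: three blue plates are candidates: one in the bed on the board (311,254), a print on grey card (318,120), and a print on white card (507,145). Only the one at (311,254) has a raised frame and sits on the board's near half, so it is the one meant. The lock button is at (362,221), the post at (323,213) and the red marker at (297,196). I'll confirm in one enlarged crop.

```bash
python3 - <<'E'
import cv2,numpy as np
a=cv2.imread('pics/top0.png')[180:305,230:396];b=cv2.imread('pics/scene0.png')[165:345,230:446]
a=cv2.resize(a,None,fx=2.4,fy=2.4,interpolation=3);b=cv2.resize(b,None,fx=1.8,fy=1.8,interpolation=3)
h=max(a.shape[0],b.shape[0]);p=lambda x:cv2.copyMakeBorder(x,0,h-x.shape[0],0,0,0)
c=np.hstack([p(a),p(b)]);print(c.shape);cv2.imwrite('pics/crop0.png',c)
E
cat > h.py <<'E'
import numpy as np,cv2
from scipy.optimize import least_squares
from bench import monitor,cams,bot
def proj(c,X): return cv2.projectPoints(np.atleast_2d(X).astype(float),cv2.Rodrigues(c['R'])[0],c['t'],c['mtx'],c['D'])[0][:,0]
def onz(c,uv,z):
    n=cv2.undistortPoints(np.array([[uv]],float),c['mtx'],c['D'])[0,0]
    d=c['R'].T@np.r_[n,1];o=-c['R'].T@c['t'];return o+d*(z-o[2])/d[2]
def tri(obs): # [(c,uv),...]
    return least_squares(lambda X:np.concatenate([proj(c,X)[0]-uv for c,uv in obs]),[.5,0,.03]).x
E
python3 - <<'E'
from h import *
T=cams.calibration('top');S=cams.calibration('scene')
for n,u,v in[('lock',(362,221),(318,293)),('post',(323,210),(359,251)),('marker',(297,196),(400,261)),('plateC',(311,254),(329,233))]:print(n,tri([(T,u),(S,v)]))
C=[onz(T,u,.012) for u in((259,187),(386,207),(373,297),(241,273))];print(np.round(C,3),np.mean(C,0))
E
```

```text
(324, 787, 3)
lock [ 0.56178381 -0.09996172  0.04030233]
post [0.58396153 0.00722321 0.08899547]
marker [0.64449686 0.08322938 0.01475552]
plateC [0.47616913 0.04592365 0.01414207]
[[ 0.673  0.192  0.012]
 [ 0.606 -0.173  0.012]
 [ 0.35  -0.128  0.012]
 [ 0.423  0.243  0.012]] [0.51288461 0.03335987 0.012     ]
```

View pics/crop0.png

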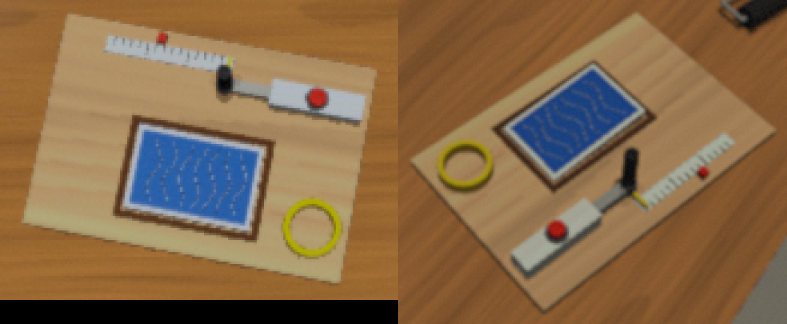

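Crop confirmed: the plate lies in the brown-lipped bed; marker, post, lock and tape also match. Board yaw ≈ -0.19 rad, centre ≈ (0.513, 0.033). I'm moving over the board for wrist views.

```bash
R='[{"grip":0,"dp":[120,-125,-60],"turn":[0,0,0.12]},{"grip":-1,"dp":[180,-190,-120],"turn":[0,0,0.25]},{"grip":-1,"dp":[240,-250,-120],"turn":[0,0,0.4]},{"grip":-1,"dp":[290,-300,-120],"turn":[0,0,0.488]},{"grip":-1,"dp":[330,-345,-120],"turn":[0,0,0.488]}]'; unset R
python3 -m inch '[{"grip":0,"dp":[40,-42,-40],"turn":[0,0,0.12]},{"grip":-1,"dp":[80,-84,-80],"turn":[0,0,0.25]},{"grip":-1,"dp":[120,-126,-120],"turn":[0,0,0.37]},{"grip":-1,"dp":[160,-168,-120],"turn":[0,0,0.488]},{"grip":-1,"dp":[200,-210,-120],"turn":[0,0,0.488]}]'
python3 - <<'E'
from h import *
o=monitor.get_obs();c=cams.calibration('wrist');R=o['ee_rot']
print(np.round(R,3),'cam in tool mm',1e3*R.T@(-c['R'].T@c['t']-o['eef_pos']),np.round(c['R']@R,3),c['mtx'],c['D'])
print('to go mm',1e3*R.T@(np.array([.5,0,.35])-o['eef_pos']))
E
```

```text
t: 0.72
eef_pos: [0.3161, -0.3709, 0.3517]
ee_rot: [[0.982, -0.19, 0.001], [-0.19, -0.982, -0.001], [0.002, 0.001, -1.0]]
force: [1.3, -0.9, -0.2]
opening: 0.0002
grasp_force: 0.0
[[ 0.982 -0.19   0.001]
 [-0.19  -0.982 -0.001]
 [ 0.002  0.001 -1.   ]] cam in tool mm [  75.67425751   -0.51654013 -143.51067671] [[-0.001  1.     0.   ]
 [-0.954 -0.001 -0.299]
 [-0.299 -0.     0.954]] [[344.35060492   0.         317.08009755]
 [  0.         344.35060492 241.7393427 ]
 [  0.           0.           1.        ]] [-0.06639754  0.          0.          0.          0.        ]
to go mm [ 109.94793606 -399.07602079    1.4774256 ]
```

```bash
python3 -m inch '[{"grip":-1,"dp":[20,-60,0],"turn":[0,0,0]},{"grip":-1,"dp":[40,-120,0],"turn":[0,0,0]},{"grip":-1,"dp":[60,-180,20],"turn":[0,0,0]},{"grip":-1,"dp":[80,-235,40],"turn":[0,0,0]},{"grip":-1,"dp":[100,-290,60],"turn":[0,0,0]}]' >/dev/null
python3 -m inch '[{"grip":-1,"dp":[20,-50,20],"turn":[0,0,0]},{"grip":-1,"dp":[40,-80,50],"turn":[0,0,0]},{"grip":-1,"dp":[57,-100,90],"turn":[0,0,0]},{"grip":-1,"dp":[57,-100,90],"turn":[0,0,0]},{"grip":-1,"dp":[57,-100,90],"turn":[0,0,0]}]'
python3 - <<'E'
from h import *
c=cams.calibration('wrist');im=cams.grab_frame('wrist');np.savez('w1.npz',**c);cv2.imwrite('pics/w1.png',im[:,:,::-1])
E
python3 -m inch '[{"grip":-1,"dp":[0,40,0],"turn":[0,0,0]},{"grip":-1,"dp":[0,100,0],"turn":[0,0,0]},{"grip":-1,"dp":[0,120,0],"turn":[0,0,0]},{"grip":-1,"dp":[0,120,0],"turn":[0,0,0]},{"grip":-1,"dp":[0,120,0],"turn":[0,0,0]}]'
python3 - <<'E'
from h import *
c=cams.calibration('wrist');im=cams.grab_frame('wrist');np.savez('w2.npz',**c);cv2.imwrite('pics/w2.png',im[:,:,::-1])
E
```

```text
t: 1.98
eef_pos: [0.5407, -0.0232, 0.2026]
ee_rot: [[0.982, -0.19, -0.0], [-0.19, -0.982, -0.001], [-0.0, 0.001, -1.0]]
force: [0.5, 0.1, -0.9]
opening: -0.0
grasp_force: 0.0
t: 2.65
eef_pos: [0.519, -0.1384, 0.2029]
ee_rot: [[0.982, -0.187, 0.001], [-0.187, -0.982, 0.001], [0.001, -0.001, -1.0]]
force: [0.4, -0.1, 0.7]
opening: -0.0001
grasp_force: 0.0
```

View pics/w1.png

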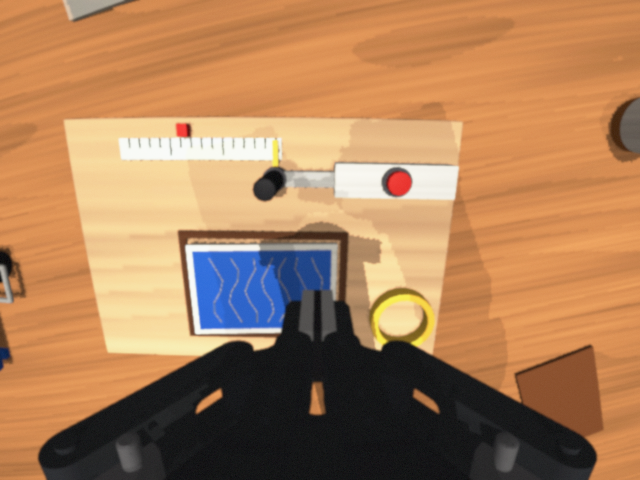

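View pics/w2.png

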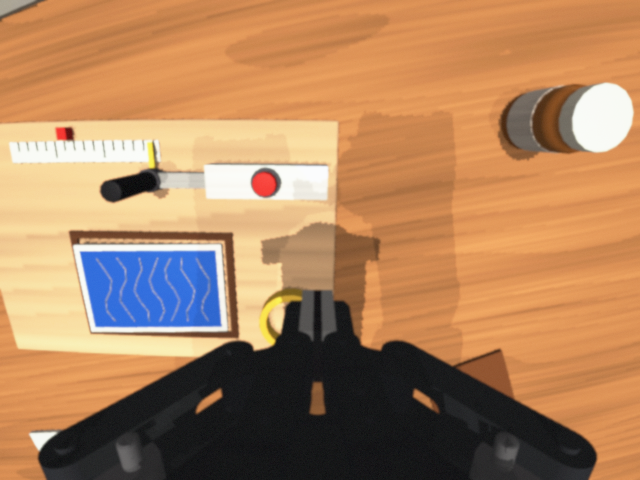

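Wrist views: w1 has the lock at (400,182), post top (266,190), marker (183,131), pointer tip (276,141) and plate corners (187,245), (194,335). w2 has lock (266,182), post top (112,190), marker (64,134), pointer tip (153,141) and plate corners TL (74,245), TR (222,241), BR (229,330), BL (91,334). Next I'll triangulate.

```bash
cat > m.py <<'E'
from h import *
c1=dict(np.load('w1.npz'));c2=dict(np.load('w2.npz'))
def red(f,x0,x1,y0,y1):
    im=cv2.imread(f).astype(int)[y0:y1,x0:x1];m=(im[...,2]>140)&(im[...,1]<60)&(im[...,0]<60)
    y,x=np.nonzero(m);return (x.mean()+x0,y.mean()+y0)
P={'lock':(red('pics/w1.png',375,425,160,205),red('pics/w2.png',240,290,160,205)),
'marker':(red('pics/w1.png',165,200,115,145),red('pics/w2.png',45,85,115,150)),
'post':((266,190),(112,190)),'tip':((276,141),(153,141)),'TL':((187,245),(74,245)),'BL':((194,335),(91,334))}
X={k:tri([(c1,a),(c2,b)]) for k,(a,b) in P.items()}
for k in X:print(k,np.round(P[k],1).tolist(),np.round(X[k],4))
bc=[onz(c1,(66,120),.012),onz(c1,(461,122),.012),onz(c1,(107,352),.012),onz(c2,(337,122),.012)]
print(np.round(bc,4)); d=bc[0]-bc[3];yaw=-np.arctan2(d[0],d[1]);print('yaw',yaw)
E
cat >> m.py <<'E'
bx=np.array([np.cos(yaw),np.sin(yaw)]);by=np.array([-bx[1],bx[0]])
cen=bc[0][:2]-.13*bx-.19*by;print('centre',cen)
for k in X:
    w=X[k][:2]-cen;print(k,'board mm',1e3*w@bx,1e3*w@by,1e3*X[k][2])
for n,u,z in[('TL',(74,245),.028),('BL',(91,334),.028),('TR',(222,241),.018),('BR',(229,330),.018)]:
    w=onz(c2,u,z)[:2]-cen;print(n,1e3*w@bx,1e3*w@by)
pp=cen-.04*bx+.058*by
o=monitor.get_obs();print('tcp->press',1e3*o['ee_rot'].T@(np.r_[pp,.06]-o['eef_pos']))
E
python3 m.py
```

```text
lock [[399.0, 183.8], [271.3, 180.3]] [ 0.5602 -0.1029  0.0308]
marker [[186.1, 130.0], [62.2, 133.3]] [0.6419 0.0751 0.0323]
post [[266, 190], [112, 190]] [0.5844 0.0071 0.0942]
tip [[276, 141], [153, 141]] [0.6176 0.0012 0.0151]
TL [[187, 245], [74, 245]] [0.5387 0.1069 0.0299]
BL [[194, 335], [91, 334]] [0.4377 0.1328 0.0263]
[[ 0.6778  0.1953  0.012 ]
 [ 0.6016 -0.1715  0.012 ]
 [ 0.4261  0.2508  0.012 ]
 [ 0.6012 -0.1721  0.012 ]]
yaw -0.2056244769667755
centre [0.51178718 0.03580524]
lock board mm 75.69849088203783 -125.87191044246065 30.787038640459393
marker board mm 119.3376961794743 65.04421440373366 32.307640696069925
post board mm 76.95735801693101 -13.314520265844738 94.20310791263847
tip board mm 110.64495883831795 -12.263139407324406 15.05353208918288
TL board mm 11.817256388874778 75.038548856644 29.8976287068525
BL board mm -92.31609652026229 79.84631751742384 26.270966287945736
TL 11.187132042572683 76.49089233506294
BL -91.9064730159525 78.68316557737043
TR 14.76752857561732 -73.20627888679593
BR -87.47828853511857 -73.68291277811966
tcp->press [ -78.63285257 -228.02101434  142.85657645]
```

```bash
python3 -m inch '[{"grip":-1,"dp":[-20,-60,0],"turn":[0,0,0]},{"grip":-1,"dp":[-40,-120,20],"turn":[0,0,0]},{"grip":-1,"dp":[-60,-175,50],"turn":[0,0,0]},{"grip":-1,"dp":[-79,-215,90],"turn":[0,0,0]},{"grip":-1,"dp":[-79,-228,130],"turn":[0,0,0]}]'
python3 - <<'E'
from m import *
print('----')
from h import *
def red2(f,x0,x1,y0,y1):
    im=cv2.imread(f).astype(int)[y0:y1,x0:x1];m=(im[...,2]-np.maximum(im[...,1],im[...,0])>100)
    y,x=np.nonzero(m);return (x.mean()+x0,y.mean()+y0),len(x),(x.min()+x0,x.max()+x0,y.min()+y0,y.max()+y0)
for n,a,b in[('lock',(375,425,160,205),(240,290,160,205)),('marker',(165,200,115,145),(45,85,115,150))]:
    p=red2('pics/w1.png',*a);q=red2('pics/w2.png',*b);print(n,p,q);Z=tri([(c1,p[0]),(c2,q[0])]);w=Z[:2]-cen;print(Z,1e3*w@bx,1e3*w@by)
    for c,u in((c1,p[0]),(c2,q[0])):
        w=onz(c,u,.05 if n=='lock' else .02);print(w)
o=monitor.get_obs();print('tcp->press',1e3*o['ee_rot'].T@(np.r_[pp,.02]-o['eef_pos']),o['force'])
E
```

```text
t: 3.32
eef_pos: [0.4829, 0.1047, 0.0716]
ee_rot: [[0.983, -0.181, 0.001], [-0.181, -0.983, 0.003], [0.0, -0.003, -1.0]]
force: [0.9, 0.0, -0.9]
opening: -0.0
grasp_force: 0.0
lock [[399.0, 183.8], [271.3, 180.3]] [ 0.5602 -0.1029  0.0308]
marker [[186.1, 130.0], [62.2, 133.3]] [0.6419 0.0751 0.0323]
post [[266, 190], [112, 190]] [0.5844 0.0071 0.0942]
tip [[276, 141], [153, 141]] [0.6176 0.0012 0.0151]
TL [[187, 245], [74, 245]] [0.5387 0.1069 0.0299]
BL [[194, 335], [91, 334]] [0.4377 0.1328 0.0263]
[[ 0.6778  0.1953  0.012 ]
 [ 0.6016 -0.1715  0.012 ]
 [ 0.4261  0.2508  0.012 ]
 [ 0.6012 -0.1721  0.012 ]]
yaw -0.2056244769667755
centre [0.51178718 0.03580524]
lock board mm 75.69849088203783 -125.87191044246065 30.787038640459393
marker board mm 119.3376961794743 65.04421440373366 32.307640696069925
post board mm 76.95735801693101 -13.314520265844738 94.20310791263847
tip board mm 110.64495883831795 -12.263139407324406 15.05353208918288
TL board mm 11.817256388874778 75.038548856644 29.8976287068525
BL board mm -92.31609652026229 79.84631751742384 26.270966287945736
TL 11.187132042
[... 408 characters left out ...]
np.int64(252), np.int64(275), np.int64(172), np.int64(195)))
[ 0.5621564  -0.0989102   0.04825355] 76.81411585837063 -121.59316942257014
[ 0.56244106 -0.0985434   0.05      ]
[ 0.56236448 -0.09922885  0.05      ]
marker ((np.float64(181.60666666666665), np.float64(129.56)), 150, (np.int64(176), np.int64(187), np.int64(123), np.int64(136))) ((np.float64(60.96031746031746), np.float64(133.1984126984127)), 126, (np.int64(56), np.int64(66), np.int64(127), np.int64(139)))
[0.64363831 0.08181268 0.02464139] 119.67977742895103 71.95940333564423
[0.6439797  0.08354637 0.02      ]
[0.64443809 0.08516343 0.02      ]
tcp->press [ 2.28331648  3.75596846 51.56246248] [ 0.87438813  0.01135017 -0.93131694]
```

```bash
python3 -m inch '[{"grip":-1,"dp":[2,4,20],"turn":[0,0,0]},{"grip":-1,"dp":[2,4,40],"turn":[0,0,0]},{"grip":-1,"dp":[2,4,45],"turn":[0,0,0]},{"grip":-1,"dp":[2,4,48],"turn":[0,0,0]},{"grip":-1,"dp":[2,4,51],"turn":[0,0,0]}]'
python3 -m inch '[{"grip":-1,"dp":[0,0,1],"turn":[0,0,0]},{"grip":-1,"dp":[0,0,2],"turn":[0,0,0]},{"grip":-1,"dp":[0,0,2],"turn":[0,0,0]}]'
```

```text
t: 3.95
eef_pos: [0.4854, 0.0953, 0.0218]
ee_rot: [[0.982, -0.188, 0.001], [-0.188, -0.982, 0.001], [0.001, -0.001, -1.0]]
force: [-1.8, 2.0, 3.4]
opening: -0.0001
grasp_force: 1.4
t: 4.32
eef_pos: [0.4858, 0.0946, 0.0194]
ee_rot: [[0.982, -0.189, 0.001], [-0.189, -0.982, 0.0], [0.001, -0.001, -1.0]]
force: [-0.3, 1.7, 1.8]
opening: -0.0001
grasp_force: 1.2
```

```bash
python3 -m inch '[{"grip":-1,"dp":[0,0,1],"turn":[0,0,0]},{"grip":-1,"dp":[0,0,2],"turn":[0,0,0]},{"grip":-1,"dp":[0,0,2],"turn":[0,0,0]}]'
python3 -m inch '[{"grip":-1,"dp":[0,0,1],"turn":[0,0,0]},{"grip":-1,"dp":[0,0,2],"turn":[0,0,0]},{"grip":-1,"dp":[0,0,2],"turn":[0,0,0]}]'
```

```text
t: 4.7
eef_pos: [0.4858, 0.0946, 0.018]
ee_rot: [[0.982, -0.189, 0.002], [-0.189, -0.982, 0.0], [0.001, -0.001, -1.0]]
force: [-1.5, 2.6, 12.4]
opening: 0.0004
grasp_force: 6.1
t: 5.08
eef_pos: [0.4859, 0.0946, 0.0179]
ee_rot: [[0.982, -0.189, 0.002], [-0.189, -0.982, 0.001], [0.002, -0.001, -1.0]]
force: [-5.8, 0.7, 34.1]
opening: -0.0002
grasp_force: 17.0
```

Hard stop at z = 17.9 mm, so the plate is seated. Next I rise and go to the lock.

```bash
python3 -m inch '[{"grip":-1,"dp":[0,0,-50],"turn":[0,0,0]},{"grip":-1,"dp":[0,0,-110],"turn":[0,0,0]},{"grip":-1,"dp":[30,50,-120],"turn":[0,0,0]},{"grip":-1,"dp":[60,100,-120],"turn":[0,0,0]},{"grip":-1,"dp":[90,150,-120],"turn":[0,0,0]}]'>/dev/null
python3 -m inch '[{"grip":-1,"dp":[21,26,0],"turn":[0,0,0]},{"grip":-1,"dp":[21,26,0],"turn":[0,0,0]},{"grip":-1,"dp":[21,26,0],"turn":[0,0,0]}]'
python3 - <<'E'
from h import *
c=cams.calibration('wrist');im=cams.grab_frame('wrist');np.savez('w3.npz',**c);cv2.imwrite('pics/w3.png',im[:,:,::-1])
o=monitor.get_obs();print('tcp->lock',1e3*o['ee_rot'].T@(np.array([.5624,-.0989,.05])-o['eef_pos']))
E
```

```text
t: 6.08
eef_pos: [0.56, -0.0989, 0.1346]
ee_rot: [[0.982, -0.189, -0.002], [-0.189, -0.982, 0.001], [-0.002, -0.0, -1.0]]
force: [-0.5, 0.1, -0.9]
opening: 0.0003
grasp_force: 0.0
tcp->lock [ 2.57154585  0.27632469 84.76400449]
```

View pics/w3.png

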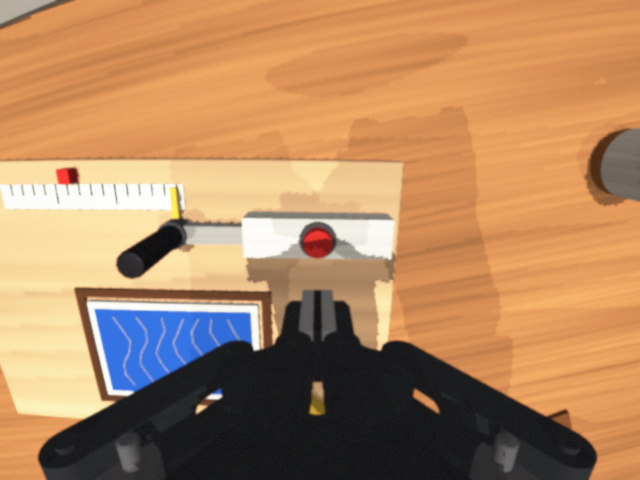

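The plate now lies flat inside its lips around (180,345). The button at (318,241) is straight ahead of the finger tips. Pressing it.

```bash
python3 -m inch '[{"grip":-1,"dp":[3,0,40],"turn":[0,0,0]},{"grip":-1,"dp":[3,0,70],"turn":[0,0,0]},{"grip":-1,"dp":[3,0,80],"turn":[0,0,0]},{"grip":-1,"dp":[3,0,85],"turn":[0,0,0]},{"grip":-1,"dp":[3,0,89],"turn":[0,0,0]}]'
python3 -m inch '[{"grip":-1,"dp":[0,0,2],"turn":[0,0,0]},{"grip":-1,"dp":[0,0,3],"turn":[0,0,0]},{"grip":-1,"dp":[0,0,3],"turn":[0,0,0]}]'
python3 -m inch '[{"grip":-1,"dp":[0,0,1],"turn":[0,0,0]},{"grip":-1,"dp":[0,0,2],"turn":[0,0,0]},{"grip":-1,"dp":[0,0,2],"turn":[0,0,0]}]'
```

```text
t: 6.75
eef_pos: [0.5639, -0.0992, 0.047]
ee_rot: [[0.982, -0.188, 0.0], [-0.188, -0.982, 0.0], [0.0, -0.001, -1.0]]
force: [-1.7, 1.7, 3.3]
opening: 0.0004
grasp_force: 1.6
t: 7.12
eef_pos: [0.5644, -0.0999, 0.0435]
ee_rot: [[0.982, -0.189, 0.001], [-0.189, -0.982, 0.0], [0.001, -0.0, -1.0]]
force: [-0.7, 1.3, 3.0]
opening: -0.0001
grasp_force: 1.4
t: 7.5
eef_pos: [0.5645, -0.0999, 0.043]
ee_rot: [[0.982, -0.189, 0.002], [-0.189, -0.982, -0.0], [0.002, -0.0, -1.0]]
force: [-4.0, 1.2, 15.9]
opening: 0.0
grasp_force: 8.2
```

Hard stop at 43.0 mm, so the lock is fully down. Now to the post.

```bash
python3 -m inch '[{"grip":-1,"dp":[0,0,-50],"turn":[0,0,0]},{"grip":0,"dp":[0,0,-105],"turn":[0,0,0]},{"grip":0.1,"dp":[0,-55,-115],"turn":[0,0,0]},{"grip":0.1,"dp":[0,-109,-110],"turn":[0,0,0]},{"grip":0.1,"dp":[0,-109,-110],"turn":[0,0,0]}]'
python3 - <<'E'
from h import *
c=cams.calibration('wrist');im=cams.grab_frame('wrist');cv2.imwrite('pics/w4.png',im[:,:,::-1])
o=monitor.get_obs();print('tcp->post',1e3*o['ee_rot'].T@(np.array([.5844,.0071,.047])-o['eef_pos']))
E
```

```text
t: 8.12
eef_pos: [0.5854, 0.0131, 0.1512]
ee_rot: [[0.983, -0.181, 0.002], [-0.181, -0.983, 0.003], [0.001, -0.004, -1.0]]
force: [-0.1, -0.3, 0.1]
opening: 0.047
grasp_force: 0.0
tcp->post [-3.83201353e-02  2.29173729e+00  1.03979683e+02]
```

View pics/w4.png

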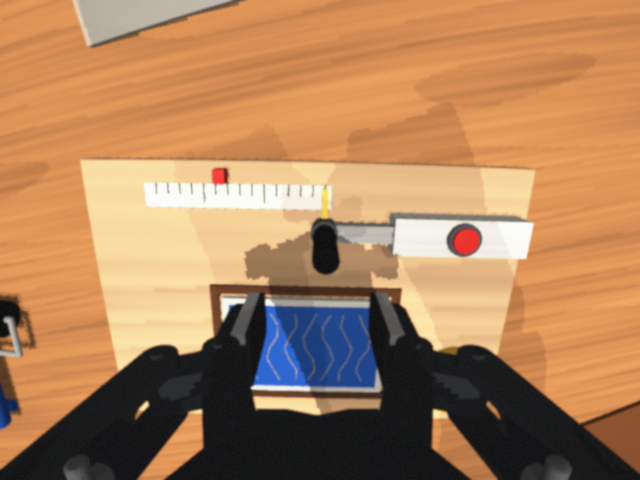

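The post top at (326,260) sits about 4 mm right of the finger centre (317), and the button at (465,240) stays flush with its collar. I descend with a small correction, then grip.

```bash
python3 -m inch '[{"grip":0.1,"dp":[0,2,30],"turn":[0,0,0]},{"grip":0.1,"dp":[0,2,60],"turn":[0,0,0]},{"grip":0.1,"dp":[0,2,85],"turn":[0,0,0]},{"grip":0.1,"dp":[0,2,102],"turn":[0,0,0]},{"grip":0.1,"dp":[0,2,102],"turn":[0,0,0]}]' 60
python3 -m inch '[{"grip":-1,"dp":[0,0,0],"turn":[0,0,0]},{"grip":-1,"dp":[0,0,0],"turn":[0,0,0]},{"grip":-1,"dp":[0,0,0],"turn":[0,0,0]},{"grip":-1,"dp":[0,0,0],"turn":[0,0,0]},{"grip":-1,"dp":[0,0,0],"turn":[0,0,0]}]' 60
```

```text
t: 8.8
eef_pos: [0.5832, 0.0038, 0.048]
ee_rot: [[0.982, -0.19, -0.002], [-0.19, -0.982, -0.001], [-0.002, 0.001, -1.0]]
force: [-1.0, -0.5, 0.6]
opening: 0.0473
grasp_force: 0.0
t: 9.43
eef_pos: [0.5856, 0.0079, 0.0505]
ee_rot: [[0.982, -0.187, 0.004], [-0.187, -0.982, 0.003], [0.003, -0.004, -1.0]]
force: [0.9, 5.1, 0.9]
opening: 0.0166
grasp_force: 58.7
```

Gripped, with the post 16.6 mm between the pads. I pull out along the slide.

```bash
python3 -m inch '[{"grip":-1,"dp":[0.2,-12,0],"turn":[0,0,0]},{"grip":-1,"dp":[0.5,-30,0],"turn":[0,0,0]},{"grip":-1,"dp":[0.8,-50,0],"turn":[0,0,0]},{"grip":-1,"dp":[1.1,-68,0],"turn":[0,0,0]},{"grip":-1,"dp":[1.3,-80,0],"turn":[0,0,0]}]'
python3 -m inch '[{"grip":-1,"dp":[0,-2,0],"turn":[0,0,0]},{"grip":-1,"dp":[0,-2,0],"turn":[0,0,0]},{"grip":-1,"dp":[0,-2,0],"turn":[0,0,0]}]'
python3 - <<'E'
from h import *
for n in('wrist','top','scene'):
    c=cams.calibration(n);im=cams.grab_frame(n);np.savez(f'e_{n}.npz',**c);cv2.imwrite(f'pics/e_{n}.png',im[:,:,::-1])
a=cv2.imread('pics/e_wrist.png')[100:340,190:450];a=cv2.resize(a,None,fx=3,fy=3,interpolation=3)[:600]
print(a.shape);cv2.imwrite('pics/ecrop.png',a)
E
```

```text
t: 10.05
eef_pos: [0.6011, 0.0832, 0.0505]
ee_rot: [[0.982, -0.189, 0.001], [-0.189, -0.982, -0.002], [0.002, 0.001, -1.0]]
force: [-2.2, -3.7, 6.8]
opening: 0.0167
grasp_force: 59.3
t: 10.42
eef_pos: [0.6014, 0.0847, 0.0505]
ee_rot: [[0.982, -0.189, 0.001], [-0.189, -0.982, -0.001], [0.002, 0.001, -1.0]]
force: [-1.5, -2.5, 6.4]
opening: 0.0165
grasp_force: 59.3
(600, 780, 3)
```

View pics/ecrop.png

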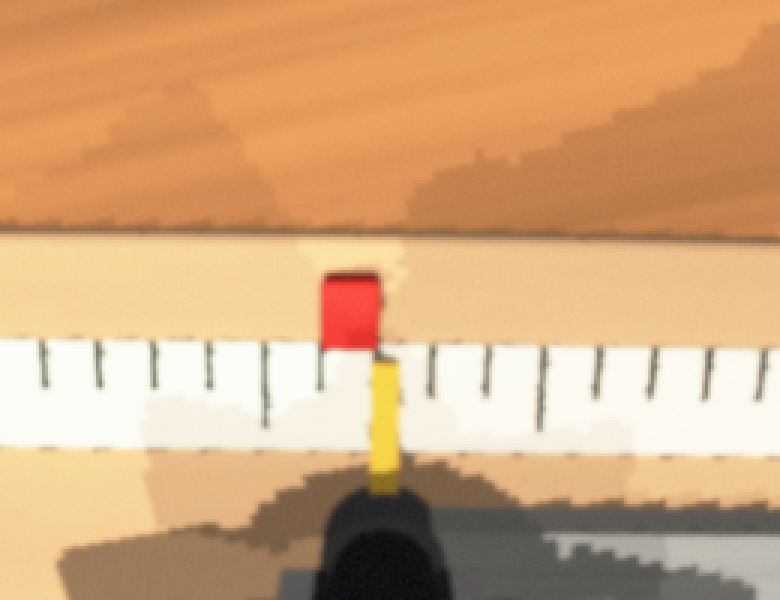

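The enlarged wrist view has the block centre at x ≈ 351, the pointer tip at 384 and ticks 10 mm apart every 55.5 px. The pointer is about 6 mm short, so I pull 6 mm more.

```bash
python3 -m inch '[{"grip":-1,"dp":[0,-3,0],"turn":[0,0,0]},{"grip":-1,"dp":[0.1,-6,0],"turn":[0,0,0]},{"grip":-1,"dp":[0.1,-6,0],"turn":[0,0,0]},{"grip":-1,"dp":[0.1,-6,0],"turn":[0,0,0]},{"grip":-1,"dp":[0.1,-6,0],"turn":[0,0,0]}]'
python3 - <<'E'
from h import *
im=cams.grab_frame('wrist')[:,:,::-1];t=cams.grab_frame('scene')[:,:,::-1]
a=cv2.resize(im[100:300,190:450],None,fx=3,fy=3,interpolation=3)[:600]
t=cv2.resize(t[150:340,230:450],None,fx=1.5,fy=1.5)
a=cv2.resize(a,None,fx=.6,fy=.6);h=max(len(a),len(t));p=lambda x:cv2.copyMakeBorder(x,0,h-len(x),0,0,0)
cv2.imwrite('pics/fcrop.png',np.hstack([p(a),p(t)]))
E
```

```text
t: 11.2
eef_pos: [0.6026, 0.0904, 0.0505]
ee_rot: [[0.982, -0.19, 0.001], [-0.19, -0.982, -0.001], [0.001, 0.001, -1.0]]
force: [-1.8, -2.6, 6.1]
opening: 0.0164
grasp_force: 59.3
```

View pics/fcrop.png

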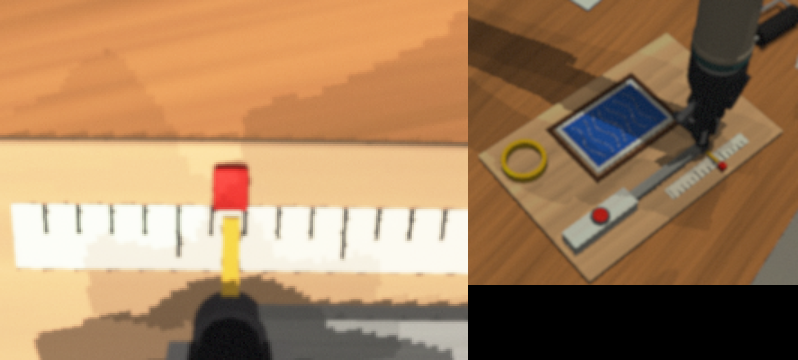

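The pointer tip at (231,218) is centred on the block, which spans 213–248 px. The plate is level, the lock is down and the other items are untouched. Handing in while holding.

```bash
python3 -c "
from bench import bot
print(bot.close_job())"
```

```text
the job is handed in; nothing more can be done
None
```

I pressed the plate level and the lock fully down, pulled the gauge until its pointer was centred on the red marker, and handed in still holding it there; the tape, ink jar and roller were not touched.

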